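# Load a culture dish into a spring carrier and stand it on the warmer

### The job

Load the small loose culture dish into the spring-loaded dish carrier on top of the one already there: press it flat down until it is caught under both spring catches and let go of it. Then, with the carrier still standing on the bench, swing its folded wire bail upright, and lift the carrier by the bail and set it down, upright and wholly on the steel top of the low warming plate, then let go. Do not tip the carrier over, and leave the large dish, the slide box and the reagent jar where they are.

Things in the scene. Friction and masses are not known exactly. Their poses are not given: they have to be found in the camera images.
- dish_mid (a point): The loose small culture dish to load: a closed flat white plastic disc, 60 mm diameter, 16 mm high, about 35 g, lying flat on the bench, well away from the carrier. The point is its centre, 8 mm above its underside; z is its axis.
- dish_loaded_mid (a point): An identical dish (60 mm diameter, 16 mm high) already in the carrier, lying on the spring follower. The point is its centre.
- carrier_mid (a point): Dish carrier: loose upright metal cage, 0.6 kg, standing on the bench: round steel foot 100 mm wide, 10 mm thick, four posts around a 62 mm bore, open on top. Point: on its axis 45 mm above the foot's underside; z up. Heights given are above the foot's underside, directions are this frame's. Besides the foot the cage reaches 46 mm from the axis in x, 55 mm (bail ends) in y.
- carrier_mouth (a point): Point on the carrier's axis at 95 mm height: top of the posts. The posts stand 36 degrees either side of +x and -x, straight to 84 mm, then flared out as a lead-in. +y and -y are open for the fingers holding a dish (45 mm clear between posts, brackets there end at 64 mm). A dish let in rests on the catches' ramps, underside at about 78 mm, top at 94 mm.
- carrier_lip (a point): Point on the carrier's axis at 70 mm height, level with the undersides of the two catch lips. A dish pressed down in its middle (closed fingertips fit) parts the catches and sinks the stack; once its top is below 70 mm they snap in over it. Its top can go to 64 mm, where the follower bottoms. Let go, it springs up against the lips. Pressing takes 4 to 9 N plus a few N for the catches.
- follower (a joint): Travel of the spring follower in m: 0 at rest with one dish on it, about 0.0145 with the second dish caught under the catches, 0.0205 at the bottom.
- catch_a (a joint): Spring catch on the carrier's +x side: a steel nose with a 60-degree ramp running in and down from 83 mm height to a 3 mm thick lip (underside at 70 mm) that reaches 3 mm over a dish's rim. Value: outward displacement in m, 0 fully in, 0.003 lets a dish pass, 0.006 limit; a light spring pushes it in.
- catch_b (a joint): The same for the catch on the carrier's -x side.
- bail (a joint): Angle of the carrier's wire bail in rad: 0 folded (level, out to the carrier's +x side), 1.571 upright, 3.14 folded to the other side. Its pivot line is along the carrier's y, through the axis, 58 mm above the foot's underside. Light friction keeps it when near upright; left well short of that it drops back.
- bail_grip (a point): Centre of the black grip sleeve on the bail: a cylinder of 14 mm diameter and 56 mm long, along the carrier's y, 95 mm from the bail's pivot line. Folded, it is 95 mm out to the carrier's +x and 58 mm above the underside of the foot; upright, it is over the axis at 153 mm. The sleeve is fixed to the wire and may turn between the fingers; the carrier can slide a little as it is raised.
- warmer_top (a point): Centre of the upper face of the warming plate: a low fixed bench appliance, white, 156 x 156 mm, 30 mm high, with a flat square steel top 150 x 150 mm. The point is on the steel top, 30 mm above the bench; z up, x and y along its sides.
- big_dish_mid (a point): Bystander: a larger closed culture dish, 90 mm diameter, 18 mm high; the point is its centre. It does not fit the carrier.
- slide_box: Bystander: blue slide box, 87 x 152 x 36 mm; origin at the centre of its underside.
- reagent: Bystander: amber reagent jar, 64 mm diameter, 120 mm high; origin at the centre of its underside.
Things that resemble listed ones, but are neither listed nor needed, are in the scene too. What is shaped like the part that bears carrier_mid but orange is not meant. What is shaped like the part that bears warmer_top but blue is not meant.

How it is judged:
By the outcome, as a careful person would: the job done as asked, in the order asked, and still so for the second after the job is handed in, with the robot touching nothing.
It also fails if it takes over 72 s, if anything falls off the work surface, if the arm or the gripper's body presses on something with over 40 N, if the wrist force passes 120 N, or if a joint passes its speed limit or range.

### The arm

A 6-joint arm with a two-finger parallel gripper is mounted at the origin on the work surface. World frame = base frame: x ahead of the robot, y to its left, z up, the work surface at z = 0. Lengths are in m, angles in degrees, forces in N, time in s.
With the tool pointing down it reaches from about 0.4 to 0.825 m from the base axis. Payload 7 kg.
Tool frame: the origin (TCP) lies at the centre of the arm's flange, where the gripper is bolted on; the fingertips stand 178 mm ahead of it and the grasp point (between the pads) lies 159 mm ahead of it (r.tips_ahead is the z of the fingertips in the tool frame, in m); z points along the fingers, y is the line along which they close (so a half turn about z gives the same grasp; the last joint's range is limited). The gripper opens to 88 mm and grips with 3 to 60 N. Pads are 19 mm wide; open, the fingers measure 130 mm over their backs; the gripper's body (78 mm by 193 mm) begins 47 mm behind the grasp point.
Start: joints at [-48.466, 20.546, 0.682, 0, -70.136, -16.507], TCP at [0.286, -0.612, 0.405] pointing down, gripper open.
Joint ranges: [-176.03, 176.03], [-82.01, 121.73], [-58.28, 71.71], [-173.87, 95.51], [-174.79, -0.11], [-173.66, 173.66]. Speed limits (degrees/s): [136.94, 136.94, 172.46, 180, 180, 180].

### API

Orientations are given as [roll, pitch, yaw] about the fixed x, y, z axes, in that order (R = Rz(yaw) Ry(pitch) Rx(roll)).
In Python, from plant import r gives the robot as it stands. The module is installed in compiled form; this text tells all that it offers.
- The arm moves only by the shell command python3 -m pendant 'ROWS' [FORCE]. ROWS is JSON, a list that holds one entry, the list of rows, each a list of 7 numbers: the shift along the tool's x, y, z in m, then the turn, a rotation vector about the tool's x, y, z in degrees, then the gripper command: -1 is shut, 1 is fully open, values between are in proportion. A call has 1 to 5 rows; each row is the pose to reach, as a shift and turn from the pose commanded when the call began, along the tool's axes at that moment; what a row does not reach only later rows make up. A row lasts 1/10 s, in which the tool goes at most 50 mm and 8.59 degrees, less where a joint would pass 70% of its speed; a pose out of reach is approached as far as the arm can. A call with a gripper value outside its range is refused whole. The fingers move at their own pace and stop on an object; FORCE is the grip in N (left out, the last holds). Time passes only in rows, so rows that repeat a pose let the fingers close. It gives the time, the measured TCP pose, the force, the opening and the grip force at its end, in the units of the state.
- r.get_state(): the state, without advancing time (a new reading comes with each control period).
- r.capture(name): name is "side" or "top"; returns the picture (400x640x3 uint8, red, green, blue); there is no depth.
- r.camera_params(name): a dict with "fx", "fy", "cx", "cy" (pixels), "R" (3x3) and "t" (3): a world point X has camera coordinates R X + t. Camera axes: x right, y down, z forward; pixel columns grow to the right and rows downward; lengths in m; the calibration is good to about 2 mm. A picture is of the moment at which its call begins. camera_params takes no time and is no camera call.
- r.close_job(): hands the job in; it is judged then, once.
The state is a dict: "time_s": time; "joints": joint angles; "qd": joint speeds; "joint_torque": joint torques, N m; "tcp_pos": TCP position; "eef_rot": TCP orientation; "contact_force": force on the tool from outside, world axes, zero at the start; "moment": the same for the moment, N m; "gripper_width": finger opening in m; "gripper_force": force on a finger pad.
Only numpy, scipy, OpenCV 4.12 (cv2) and the standard library are available. Lean on these libraries where they do the work, as an engineer would, in place of code of your own. Each camera call takes 0.05 s, during which the arm holds its last target. There are 200 camera calls.

## Working session

There is one attempt and no reset: what is moved stays moved. The work goes in short steps, Python scripts to look and compute and a shell command to move; the robot and the scene stay as the last step left them, time stands still between calls to the robot, and variables do not carry over. Pictures are saved under pics/ and viewed, at most 13 in all, crops included, and the job is handed in when it is done.

```bash
mkdir -p pics
python3 - <<'E'
from plant import r
import cv2,numpy as np
for n in("side","top"):
    im=r.capture(n);cv2.imwrite(f"pics/{n}0.png",im[:,:,::-1]);p=r.camera_params(n)
    R=np.array(p["R"]);print(n,p["fx"],p["cx"],p["cy"],R.round(3).tolist(),(-R.T@p["t"]).round(3))
s=r.get_state();print(s)
E
```

```text
side 468.11567741644325 322.2372567628651 203.35227280393883 [[-0.759, -0.651, 0.007], [-0.434, 0.498, -0.751], [0.486, -0.573, -0.66]] [-0.205  0.862  1.063]
top 366.3909632583615 315.3496269550086 200.07182403052556 [[0.091, -0.996, 0.007], [-0.974, -0.091, -0.208], [0.208, 0.013, -0.978]] [0.349 0.007 0.968]
{'time_s': 0.1, 'joints': array([-4.84670053e+01,  2.05878631e+01,  6.39047889e-01, -1.75391108e-02,
       -7.01359950e+01, -1.65054925e+01]), 'qd': array([ 0.00947675, -0.02842823,  0.06875837, -0.06684734, -0.04880738,
        0.00848946]), 'joint_torque': array([-3.07535149e-03, -5.84161770e+01,  2.93749666e+01,  7.01547101e+00,
        1.01625390e-02, -5.44839634e-05]), 'tcp_pos': array([ 0.28547112, -0.61147414,  0.40381098]), 'eef_rot': array([ 1.79914000e+02, -8.28808404e-03, -1.54978463e+02]), 'contact_force': array([-0.29631787, -0.12411986,  0.75605465]), 'moment': array([-0.01150718, -0.05669633,  0.03234271]), 'gripper_force': 0.0, 'gripper_width': 0.08761164321704096}
```

View pics/top0.png

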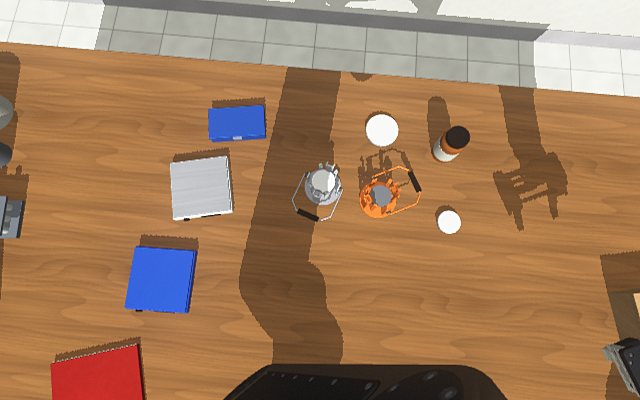

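View pics/side0.png

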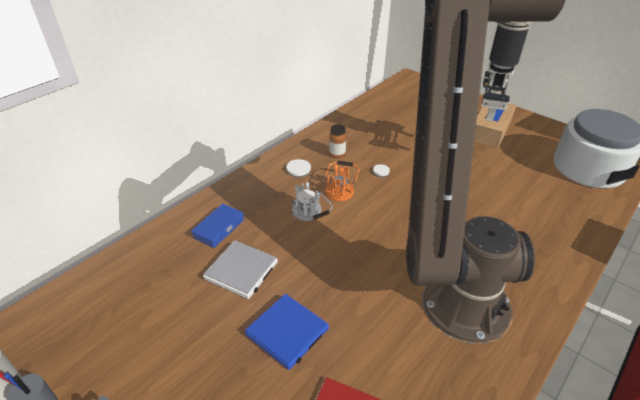

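Top view: small dish about (449,222), steel carrier (323,183) with its black sleeve at (308,215), and the white and steel warmer (201,187). The orange carrier and the blue plate are decoys. In the side view the dish is at (381,171), the carrier at (307,203), the sleeve at (321,214) and the warmer at (241,268).

```bash
cat > h.py <<'E'
import cv2,numpy as np
from plant import r
def cam(n):
    p=r.camera_params(n);return p,np.array(p["R"]),np.array(p["t"])
def ray(n,uv):
    p,R,t=cam(n);d=R.T@np.array([(uv[0]-p["cx"])/p["fx"],(uv[1]-p["cy"])/p["fy"],1]);return -R.T@t,d
def onz(n,uv,z):
    c,d=ray(n,uv);return c+d*(z-c[2])/d[2]
def proj(n,X):
    p,R,t=cam(n);q=R@np.array(X)+t;return np.array([p["fx"]*q[0]/q[2]+p["cx"],p["fy"]*q[1]/q[2]+p["cy"]])
def two(a,b):
    c1,d1=ray("top",a);c2,d2=ray("side",b)
    s=np.linalg.lstsq(np.c_[d1,-d2],c2-c1,rcond=None)[0];P,Q=c1+d1*s[0],c2+d2*s[1]
    return ((P+Q)/2).round(4),np.linalg.norm(P-Q).round(4)
def blobs(im,mask,box,n=2):
    x0,y0,x1,y1=box;m=np.zeros(mask.shape,np.uint8);m[y0:y1,x0:x1]=mask[y0:y1,x0:x1]
    cs,_=cv2.findContours(m,cv2.RETR_EXTERNAL,cv2.CHAIN_APPROX_NONE)
    return sorted(cs,key=cv2.contourArea,reverse=True)[:n]
def cen(c):
    M=cv2.moments(c);return np.array([M["m10"],M["m01"]])/M["m00"]
E
python3 - <<'E'
from h import *
B={"top":dict(dish=(425,200,475,245),sleeve=(285,195,335,230),war=(150,140,250,230)),
   "side":dict(dish=(368,160,395,180),sleeve=(308,204,335,224),war=(195,235,285,300))}
P={}
for n in B:
    im=r.capture(n);hsv=cv2.cvtColor(im,cv2.COLOR_RGB2HSV);H,S,V=cv2.split(hsv)
    white=((V>170)&(S<50)).astype(np.uint8);grey=((V>120)&(S<40)).astype(np.uint8);dark=(V<45).astype(np.uint8)
    for k,m in(("dish",white),("sleeve",dark),("war",grey)):
        c=blobs(im,m,B[n][k],1)[0];P[n,k]=cen(c);q=cv2.minAreaRect(c)
        print(n,k,cen(c).round(1),cv2.contourArea(c),[np.round(a,1) for a in q])
        if k=="dish": print(" @16mm",onz(n,cen(c),.013).round(4))
        if k=="sleeve":
            print(" @58",onz(n,cen(c),.058).round(4));b=cv2.boxPoints(q)
            e=[onz(n,x,.058)[:2].round(4).tolist() for x in b];print(e)
        if k=="war":
            a=cv2.approxPolyDP(c,8,True)[:,0];print([(x.tolist(),onz(n,x,.03)[:2].round(3).tolist()) for x in a])
for k in("dish","sleeve","war"):print(k,two(P["top",k],P["side",k]))
t=cv2.imread("pics/top0.png")[150:235,270:370];s=cv2.imread("pics/side0.png")[165:235,275:375]
cv2.imwrite("pics/c.png",np.hstack([cv2.resize(t,None,fx=4,fy=4,interpolation=2)[:280],cv2.resize(s,None,fx=4,fy=4,interpolation=2)]))
E
```

```text
top dish [448.7 221.8] 387.0 [array([449. , 221.5]), array([22., 23.]), np.float64(0.0)]
 @16mm [ 0.5264 -0.3369  0.013 ]
top sleeve [307.3 214.7] 70.5 [array([307.4, 214.7]), array([21. ,  4.5]), np.float64(26.6)]
 @58 [0.5031 0.035  0.058 ]
[[0.5076, 0.0615], [0.5183, 0.0575], [0.4987, 0.0081], [0.4881, 0.0122]]
top war [200.3 187.5] 3273.5 [array([200. , 187.6]), array([59.1, 59.7]), np.float64(84.3)]
[([226, 156], [0.647, 0.268]), ([170, 163], [0.613, 0.414]), ([174, 219], [0.465, 0.378]), ([232, 212], [0.497, 0.231])]
side dish [381.4 169.6] 125.5 [array([381.5, 169.5]), array([11., 15.]), np.float64(90.0)]
 @16mm [ 0.5248 -0.3367  0.013 ]Traceback (most recent call last):
  File "<stdin>", line 9, in <module>
IndexError: list index out of range
```

Run:
```python
from h import *
P={}
im=r.capture("side");V=cv2.cvtColor(im,cv2.COLOR_RGB2HSV)[:,:,2];S=cv2.cvtColor(im,cv2.COLOR_RGB2HSV)[:,:,1]
c=blobs(im,(V<75).astype(np.uint8),(310,206,332,222),1)[0];print("side sleeve",cen(c),cv2.contourArea(c),onz("side",cen(c),.058).round(4),two((307.3,214.7),cen(c)))
c=blobs(im,((V>120)&(S<50)).astype(np.uint8),(195,235,285,300),1)[0];print("war",cen(c),[onz("side",x,.03)[:2].round(3).tolist() for x in cv2.approxPolyDP(c,6,True)[:,0]],two((200.3,187.5),cen(c)))
for n,b in(("top",(300,155,345,210)),("side",(288,180,325,222))):
    im=r.capture(n);hsv=cv2.cvtColor(im,cv2.COLOR_RGB2HSV);H,S,V=cv2.split(hsv)
    w=((V>215)&(S<25)).astype(np.uint8)
    for c in blobs(im,w,b,2):
        x,y,ww,hh=cv2.boundingRect(c);print(n,"loaded",cen(c),cv2.contourArea(c),(x,y,ww,hh),onz(n,cen(c),.0685).round(4))
t=cv2.imread("pics/top0.png")[150:230,270:370];s=cv2.imread("pics/side0.png")[155:235,275:375]
cv2.imwrite("pics/c.png",np.hstack([cv2.resize(t,None,fx=4,fy=4,interpolation=2),cv2.resize(s,None,fx=4,fy=4,interpolation=2)]))
```

```text
side sleeve [320.24413146 214.53521127] 35.5 [0.5034 0.0352 0.058 ] (array([0.5033, 0.0351, 0.0579]), np.float64(0.0003))
war [240.01317165 268.68861942] [[0.646, 0.277], [0.603, 0.427], [0.451, 0.392], [0.49, 0.244]] (array([0.5583, 0.3292, 0.0135]), np.float64(0.0015))
top loaded [330.78125 181.7    ] 80.0 (328, 172, 8, 20) [ 0.5914 -0.0165  0.0685]
top loaded [335.69444444 171.83333333] 6.0 (334, 170, 4, 5) [ 0.6185 -0.0269  0.0685]
side loaded [309.69047619 192.02380952] 14.0 (305, 190, 9, 5) [ 0.594  -0.0163  0.0685]
```

View pics/c.png

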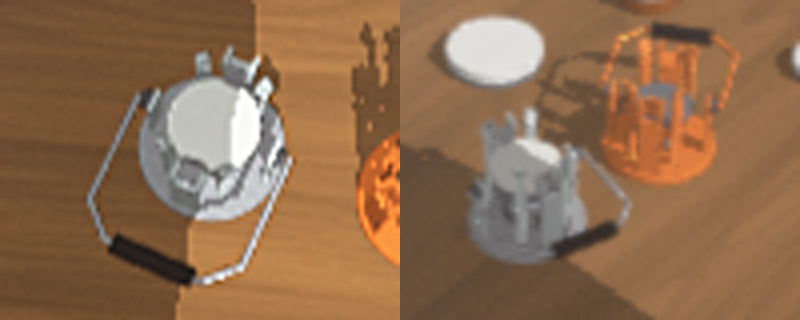

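The crops show the steel carrier with its dish at about (323,180) top and (307,196) side. The bail is folded toward the robot, and both bail pivots are visible at (307.5,174.5) and (341,189) in the top view.

Run:
```python
from h import *
from scipy.optimize import least_squares
a,b=onz("top",(307.5,174.5),.058),onz("top",(340.8,188.8),.058);print("pivots",a,b,(a+b)/2,np.linalg.norm(a-b),np.degrees(np.arctan2(*(a-b)[[1,0]])))
print("dish",onz("top",(323.3,180.5),.0685),onz("side",(307.5,195.7),.0685),two((323.3,180.5),(307.5,195.7)))
for n,box in(("top",(300,155,345,210)),("side",(288,180,325,224))):
    im=r.capture(n);hsv=cv2.cvtColor(im,cv2.COLOR_RGB2HSV);H,S,V=cv2.split(hsv)
    m=((S<70)&(V>60)).astype(np.uint8);m=cv2.morphologyEx(m,cv2.MORPH_OPEN,np.ones((3,3),np.uint8))
    c=blobs(im,m,box,1)[0][:,0]
    X=np.array([onz(n,q,.008)[:2] for q in c]);cam_=ray(n,(0,0))[0][:2]
    c0=np.array([.5916,0.]);
    for _ in range(5):
        d=X-c0;rr=np.linalg.norm(d,axis=1);k=(abs(rr-.05)<.007)
        if n=="side":k&=(d@np.array([-.486,.573])>-.02)
        else:k&=d[:,0]<.02
        f=least_squares(lambda p:np.linalg.norm(X[k]-p[:2],axis=1)-p[2],[*c0,.05],loss="soft_l1",f_scale=.002);c0=f.x[:2]
    print(n,k.sum(),f.x,np.abs(f.fun).mean())
```

```text
pivots [0.607746   0.04457756 0.058     ] [ 0.57789606 -0.04384663  0.058     ] [5.92821028e-01 3.65468871e-04 5.80000000e-02] 0.09332661384964287 71.34651748443497
dish [0.59275422 0.00267735 0.0685    ] [0.58689725 0.00239162 0.0685    ] (array([0.5911, 0.0014, 0.0664]), np.float64(0.005))
top 67 [0.5918123  0.00250269 0.04871691] 0.0010813638386721195
side 43 [0.58917268 0.00725467 0.04993017] 0.001241711447967879
```

```bash
cat >> h.py <<'E'
from scipy.spatial.transform import Rotation as Ro
def rel(x,y,z,yaw):
    s=r.get_state();R=Ro.from_euler("xyz",s["eef_rot"],degrees=True);T=Ro.from_euler("xyz",[180,0,yaw],degrees=True)
    d=R.inv().apply(np.array([x,y,z])-s["tcp_pos"]);v=(R.inv()*T).as_rotvec(degrees=True)
    print("t",round(s["time_s"],2),"tcp",s["tcp_pos"].round(4),"rot",s["eef_rot"].round(2),"F",s["contact_force"].round(1),"w",round(s["gripper_width"],4),"-> shift",d.round(4),"turn",v.round(2))
E
python3 -c "from h import *;rel(.5256,-.337,.26,159)"
python3 -m pendant '[[[-0.1,0.05,0.02,0,0,8,1],[-0.15,0.07,0.05,0,0,16,1],[-0.2,0.09,0.08,0,0,24,1],[-0.25,0.11,0.11,0,0,32,1],[-0.28,0.124,0.125,0,0,40,1]]]'
python3 -c "from h import *;rel(.5256,-.337,.26,159)"
```

```text
t 0.45 tcp [ 0.2855 -0.6116  0.4046] rot [ 179.99   -0.   -154.98] F [-0.6 -0.5  0.5] w 0.0875 -> shift [-0.3337  0.1472  0.1446] turn [ 1.000e-02 -0.000e+00  4.602e+01]
time_s: 0.95
tcp_pos: [0.4383, -0.4348, 0.3149]
eef_rot: [-180.0, 0.1, 164.7]
contact_force: [2.5, -0.3, -0.5]
gripper_width: 0.0874
gripper_force: 0.0
t 0.95 tcp [ 0.4383 -0.4348  0.3149] rot [-1.7999e+02  5.0000e-02  1.6469e+02] F [ 2.5 -0.3 -0.5] w 0.0874 -> shift [-0.0583  0.1174  0.055 ] turn [-0.01  0.05  5.69]
```

```bash
python3 -m pendant '[[[0,0,0,0,0,0,1],[0,0,0,0,0,0,1]]]'
python3 -c "from h import *;rel(.5256,-.337,.26,159)"
```

```text
time_s: 1.15
tcp_pos: [0.4383, -0.4354, 0.3149]
eef_rot: [180.0, -0.1, 165.2]
contact_force: [-0.9, -0.8, 0.1]
gripper_width: 0.0878
gripper_force: 0.0
t 1.15 tcp [ 0.4383 -0.4354  0.3149] rot [ 1.8000e+02 -6.0000e-02  1.6523e+02] F [-0.9 -0.8  0.1] w 0.0878 -> shift [-0.0594  0.1174  0.0549] turn [-0.   -0.06  6.23]
```

```bash
python3 -m pendant '[[[-0.03,0.06,0.03,0,0,3,1],[-0.0594,0.1174,0.055,0,0,6.2,1],[-0.0594,0.1174,0.055,0,0,6.2,1],[-0.0594,0.1174,0.055,0,0,6.2,1],[-0.0594,0.1174,0.055,0,0,6.2,1]]]'
python3 - <<'E'
from h import *
rel(.5256,-.337,.181,159)
im=r.capture("top");H,S,V=cv2.split(cv2.cvtColor(im,cv2.COLOR_RGB2HSV))
a=im[170:280,390:510,::-1];b=r.capture("side")[120:220,330:440,::-1]
cv2.imwrite("pics/d1.png",np.hstack([cv2.resize(a,(400,366)),cv2.resize(b,(400,366))]))
E
```

```text
time_s: 1.65
tcp_pos: [0.5254, -0.3386, 0.2605]
eef_rot: [-180.0, 0.0, 158.9]
contact_force: [-1.0, 0.0, 0.4]
gripper_width: 0.0877
gripper_force: 0.0
t 1.65 tcp [ 0.5254 -0.3386  0.2605] rot [-179.98    0.    158.94] F [-1.   0.   0.4] w 0.0877 -> shift [0.0004 0.0015 0.0795] turn [-0.02  0.   -0.06]
```

View pics/d1.png

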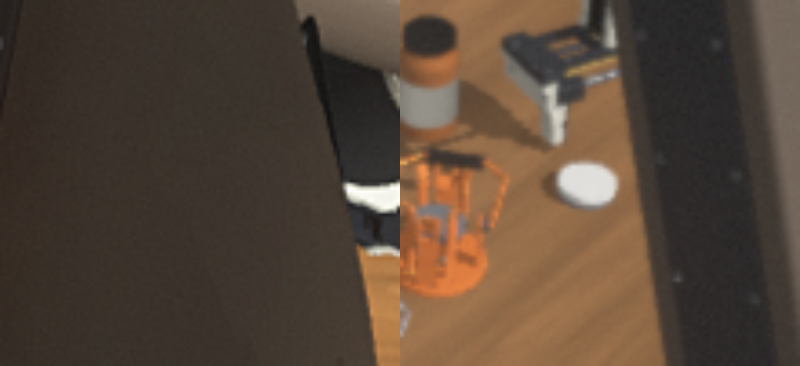

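The top camera is blocked by the arm. The side view shows the open finger above the dish, in line with it. I'll descend and grip.

```bash
python3 -m pendant '[[[0.0004,0.0015,0.04,0,0,0,1],[0.0004,0.0015,0.065,0,0,0,1],[0.0004,0.0015,0.0795,0,0,0,1],[0.0004,0.0015,0.0795,0,0,0,1]]]' 
python3 -m pendant '[[[0,0,0,0,0,0,0.2],[0,0,0,0,0,0,-0.2],[0,0,0,0,0,0,-0.2],[0,0,0,0,0,0,-0.2],[0,0,0,0,0,0,-0.2]]]' 20
python3 -m pendant '[[[0,0,0,0,0,0,-0.2],[0,0,0,0,0,0,-0.2],[0,0,-0.02,0,0,0,-0.2],[0,0,-0.05,0,0,0,-0.2],[0,0,-0.1,0,0,0,-0.2]]]'
python3 - <<'E'
from h import *
rel(.592,.001,.36,159)
im=r.capture("side");H,S,V=cv2.split(cv2.cvtColor(im,cv2.COLOR_RGB2HSV))
s=r.get_state();g=proj("side",s["tcp_pos"]-[0,0,.173]);x,y=g.astype(int);print(g)
for c in blobs(im,((V>150)&(S<45)).astype(np.uint8),(x-25,y-18,x+25,y+18),2): print(cen(c),cv2.boundingRect(c),cv2.contourArea(c))
cv2.imwrite("pics/d2.png",cv2.resize(im[y-40:y+40,x-50:x+50,::-1],None,fx=5,fy=5))
E
```

```text
time_s: 2.15
tcp_pos: [0.5246, -0.3378, 0.1801]
eef_rot: [-180.0, -0.1, 158.8]
contact_force: [-0.3, 0.5, 0.0]
gripper_width: 0.088
gripper_force: 0.0
time_s: 2.65
tcp_pos: [0.5255, -0.3367, 0.1814]
eef_rot: [-180.0, 0.1, 158.8]
contact_force: [-0.3, 0.7, 3.3]
gripper_width: 0.0595
gripper_force: 20.0
time_s: 3.15
tcp_pos: [0.5242, -0.3361, 0.2785]
eef_rot: [180.0, -0.4, 158.8]
contact_force: [1.2, -0.5, -0.4]
gripper_width: 0.0597
gripper_force: 20.0
t 3.15 tcp [ 0.5242 -0.3361  0.2785] rot [179.99  -0.38 158.8 ] F [ 1.2 -0.5 -0.4] w 0.0597 -> shift [ 0.0592  0.3388 -0.081 ] turn [ 0.01 -0.38 -0.2 ]
[383.66366376 145.94244466]
[383.32555556 148.73222222] (375, 143, 18, 12) 150.0
[371.2745098  141.84313725] (370, 139, 3, 8) 8.5
```

View pics/d2.png

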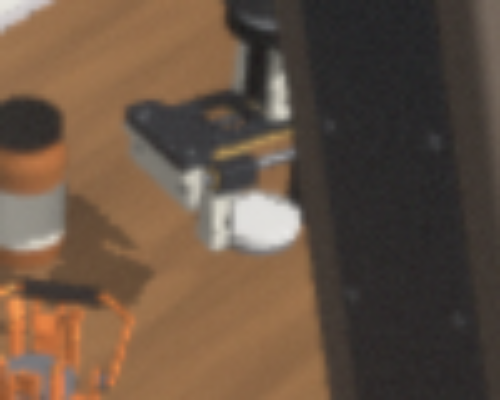

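The dish is held flat between the fingers. Next I'll go up and over to the carrier.

```bash
python3 -m pendant '[[[0,0.02,-0.045,0,0,0,-0.2],[0.015,0.06,-0.081,0,-0.3,-0.2,-0.2],[0.03,0.11,-0.081,0,-0.3,-0.2,-0.2],[0.04,0.16,-0.081,0,-0.3,-0.2,-0.2],[0.05,0.21,-0.081,0,-0.3,-0.2,-0.2]]]' 
python3 -m pendant '[[[0,0.04,0,0,0,0,-0.2],[0.005,0.08,0,0,0,0,-0.2],[0.009,0.12,0,0,0,0,-0.2],[0.009,0.129,0,0,0,0,-0.2],[0.009,0.129,0,0,0,0,-0.2]]]' 
python3 -c "from h import *;rel(.592,.001,.285,159)"
```

```text
time_s: 3.7
tcp_pos: [0.5527, -0.1296, 0.3623]
eef_rot: [179.9, 0.4, 159.0]
contact_force: [1.8, -0.9, -0.9]
gripper_width: 0.0593
gripper_force: 20.0
time_s: 4.2
tcp_pos: [0.5911, -0.0061, 0.3613]
eef_rot: [-180.0, 0.3, 159.2]
contact_force: [-0.9, -0.2, 0.1]
gripper_width: 0.0594
gripper_force: 20.0
t 4.2 tcp [ 0.5911 -0.0061  0.3613] rot [-179.99    0.28  159.17] F [-0.9 -0.2  0.1] w 0.0594 -> shift [0.0021 0.0069 0.0763] turn [-0.    0.28  0.17]
```

```bash
python3 -m pendant '[[[0.0021,0.0069,0.03,0,0.2,0.1,-0.2],[0.0021,0.0069,0.06,0,0.2,0.1,-0.2],[0.0021,0.0069,0.0763,0,0.2,0.1,-0.2],[0.0021,0.0069,0.0763,0,0.2,0.1,-0.2]]]'
python3 - <<'E'
from h import *
rel(.592,.001,.285,159)
a=r.capture("side")[145:235,265:365,::-1]
b=r.capture("top")[140:230,270:370,::-1]
cv2.imwrite("pics/d3.png",np.hstack([cv2.resize(a,(500,450)),cv2.resize(b,(300,450))]))
E
```

```text
time_s: 4.6
tcp_pos: [0.5904, -0.0019, 0.2827]
eef_rot: [-179.8, -0.1, 158.8]
contact_force: [-0.1, -0.3, -0.6]
gripper_width: 0.0594
gripper_force: 20.0
t 4.6 tcp [ 0.5904 -0.0019  0.2827] rot [-1.7984e+02 -1.4000e-01  1.5884e+02] F [-0.1 -0.3 -0.6] w 0.0594 -> shift [-0.0004  0.0033 -0.0023] turn [-0.16 -0.14 -0.16]
```

View pics/d3.png

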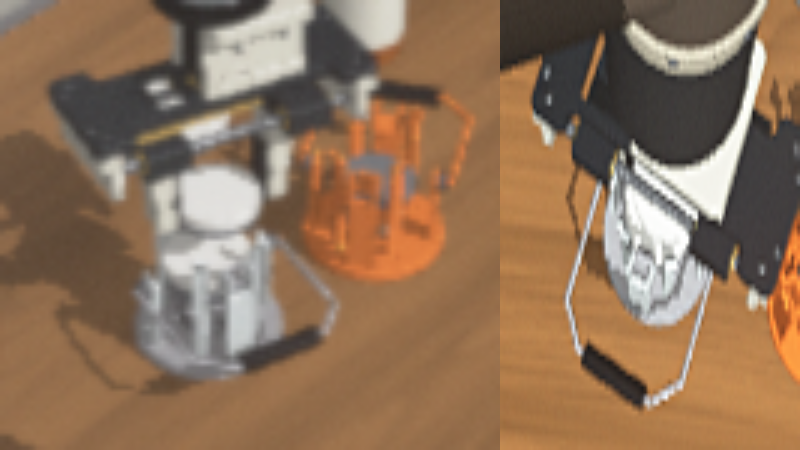

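Run:
```python
from h import *
s=r.get_state();p=s["tcp_pos"]
q=lambda X:((proj("side",X)-[265,145])*5).round(1)
for dx,dy in((0,0),(.002,0),(0,.002)):
    print("dish top",q(p+[dx,dy,-.165]),"bot",q(p+[dx,dy,-.181]),"foot",q([.592+dx,.001+dy,.01]),q([.592+dx,.001+dy,0.0]))
t=np.linspace(0,6.28,200);ring=lambda c,R:np.array([q(c+np.array([R*np.cos(a),R*np.sin(a),0])) for a in t])
a=ring(p-[0,0,.165],.03);b=ring(p-[0,0,.181],.03);f=ring(np.array([.592,.001,.01]),.05);g=ring(np.array([.592,.001,.0]),.05)
for n,e in(("top",a),("bot",b),("foot",f),("foot0",g)):print(n,e.min(0),e.max(0))
```

```text
dish top [209.7 185.4] bot [210.1 204.7] foot [209.5 315.5] [209.7 326.5]
dish top [207.4 184.1] bot [207.8 203.4] foot [207.2 314.2] [207.5 325.2]
dish top [207.6 186.9] bot [208.  206.2] foot [207.5 317. ] [207.7 328. ]
top [163.  156.6] [256.4 215.1]
bot [163.7 175.8] [256.5 234.5]
foot [135.1 267. ] [283.7 366.3]
foot0 [135.6 278. ] [283.6 377.3]
```

Run:
```python
from h import *
im=r.capture("side");g=im.astype(int)
print("rows 172-196 x 296-322, R channel / S")
S=cv2.cvtColor(im,cv2.COLOR_RGB2HSV)[:,:,1]
for y in range(174,196):print(y,' '.join("%3d"%v for v in im[y,294:322,2]))
```

```text
rows 172-196 x 296-322, R channel / S
174  67  69  72  73  78  79  78  73  86 122 138 110 110 109  90  75  71  67  61  60  62  48  53  81 139 191 199 189
175  72  81  82  78  72  69  67  67  84 116 124 113  95  84  77  66  62  56  63  66  60  45  49  79 140 193 197 184
176  66  68  69  68  67  67  65  68  80 101 111 109 101  98 100  93  82  75  64  63  59  46  53  79 138 190 196 175
177  62  67  66  67  66  66  71  81 101 124 146 158 154 164 160 143 130 119  95  77  58  46  48  74 126 180 196 173
178  62  65  68  70  72  78  96 138 165 179 170 172 188 214 205 174 166 162 141 120  91  62  52  70 120 169 194 171
179  63  76  89 104 113 115 150 211 216 218 216 218 218 220 219 218 216 205 175 160 137  99  61  75 130 183 195 171
180  96 130 151 171 179 151 157 217 220 221 220 220 221 221 220 220 220 220 217 207 170 146  90  81 139 191 197 172
181 144 196 195 195 188 156 159 217 220 220 220 221 220 219 219 220 221 221 220 219 217 201 144  92 141 193 194 168
182 134 178 197 199 187 155 159 216 220 220 220 220 221 221 220 221 221 221 220 222 220 219 187 103 133 181 179 150
183 118 158 197 19
[... 789 characters left out ...]
  58
190  78  99 141 163 150 135 107 105 110 118 133 146 159 169 165 164 162 152 138  94  69  68  86  83  61  59  57  58
191  77  95 127 131 129 134 134 134 140 134 137 156 152 154 161 173 185 189 178 130  85  93 139 150  88  72  70  66
192  78  96 124 132 130 142 146 147 151 157 185 214 215 215 216 216 218 218 219 205 141 107 163 202 144 113 104  88
193  78  96 126 135 139 146 150 156 170 187 215 219 220 219 217 215 220 220 222 218 194 137 175 199 191 134 116 115
194  77  92 124 142 156 168 170 187 215 217 220 221 221 219 208 183 210 215 219 217 199 156 155 158 172 136 100 112
195  78  88 123 153 186 214 217 218 219 220 220 221 220 219 210 172 160 179 208 206 181 164 172 149 153 121  85  90
```

Dish and carrier edges agree with prediction to within about 1 px. I'll refine the axis to (0.592, 0.0025) and let it in gently.

```bash
python3 -c "from h import *;rel(.592,.0025,.268,159)"
python3 -m pendant '[[[0.0001,0.0047,0,0,0,0,-0.2],[0.0001,0.0047,0.005,0,0,0,-0.2],[0.0001,0.0047,0.01,0,0,0,-0.2],[0.0001,0.0047,0.015,0,0,0,-0.2],[0.0001,0.0047,0.015,0,0,0,-0.2]]]' 
python3 -c "from h import *;rel(.592,.0025,.260,159)"
```

```text
t 4.75 tcp [ 0.5921 -0.0013  0.2864] rot [1.7997e+02 1.6000e-01 1.5890e+02] F [-0.6  0.2  1.2] w 0.0594 -> shift [0.0015 0.0035 0.0184] turn [ 0.03  0.16 -0.1 ]
time_s: 5.25
tcp_pos: [0.5929, 0.0037, 0.2694]
eef_rot: [-179.9, 0.0, 158.9]
contact_force: [0.1, 0.0, 0.2]
gripper_width: 0.0596
gripper_force: 20.0
t 5.25 tcp [0.5929 0.0037 0.2694] rot [-1.7995e+02  2.0000e-02  1.5892e+02] F [0.1 0.  0.2] w 0.0596 -> shift [ 0.0004 -0.0014  0.0094] turn [-0.05  0.02 -0.08]
```

```bash
python3 -m pendant '[[[0,-0.0005,0.003,0,0,0,-0.2],[0,-0.0005,0.006,0,0,0,-0.2],[0,-0.0005,0.009,0,0,0,-0.2],[0,-0.0005,0.009,0,0,0,-0.2]]]' 
python3 -c "from h import *;rel(.592,.0025,.260,159)"
```

```text
time_s: 5.65
tcp_pos: [0.593, 0.0034, 0.2614]
eef_rot: [180.0, 0.1, 158.9]
contact_force: [-1.8, 3.0, 3.9]
gripper_width: 0.0594
gripper_force: 20.0
t 5.65 tcp [0.593  0.0034 0.2614] rot [1.8000e+02 9.0000e-02 1.5893e+02] F [-1.8  3.   3.9] w 0.0594 -> shift [ 0.0006 -0.0012  0.0014] turn [ 0.    0.09 -0.07]
```

```bash
python3 -m pendant '[[[0.001,0.001,0,0,0,0,-0.2],[0.001,0.001,0.001,0,0,0,-0.2],[0.001,0.001,0.001,0,0,0,-0.2]]]' 
python3 -m pendant '[[[0,0,0,0,0,0,0],[0,0,0,0,0,0,0.7],[0,0,0,0,0,0,0.7],[0,0,0,0,0,0,0.7]]]' 
python3 -m pendant '[[[0,0,-0.03,0,0,0,0.7],[0,0,-0.05,0,0,0,0.0],[0,0,-0.05,0,0,0,-1],[0,0,-0.05,0,0,0,-1],[0,0,-0.05,0,0,0,-1]]]'
python3 - <<'E'
from h import *
rel(.592,.0035,.285,159)
im=r.capture("side")
a=im[155:225,275:345,::-1]
cv2.imwrite("pics/d4.png",cv2.resize(a,(560,560),interpolation=cv2.INTER_CUBIC))
E
```

```text
time_s: 5.95
tcp_pos: [0.5924, 0.0045, 0.2601]
eef_rot: [-180.0, 0.1, 158.9]
contact_force: [-1.8, -0.4, 0.4]
gripper_width: 0.0594
gripper_force: 20.0
time_s: 6.35
tcp_pos: [0.5928, 0.0046, 0.2605]
eef_rot: [180.0, 0.1, 158.9]
contact_force: [-0.3, -0.2, -0.9]
gripper_width: 0.073
gripper_force: 0.0
time_s: 6.85
tcp_pos: [0.5921, 0.0045, 0.3096]
eef_rot: [-180.0, 0.0, 158.9]
contact_force: [-0.4, 0.3, -0.7]
gripper_width: 0.0481
gripper_force: 0.0
t 6.85 tcp [0.5921 0.0045 0.3096] rot [-1.7997e+02  4.0000e-02  1.5891e+02] F [-0.4  0.3 -0.7] w 0.0481 -> shift [-0.0002 -0.001   0.0246] turn [-0.03  0.04 -0.09]
```

View pics/d4.png

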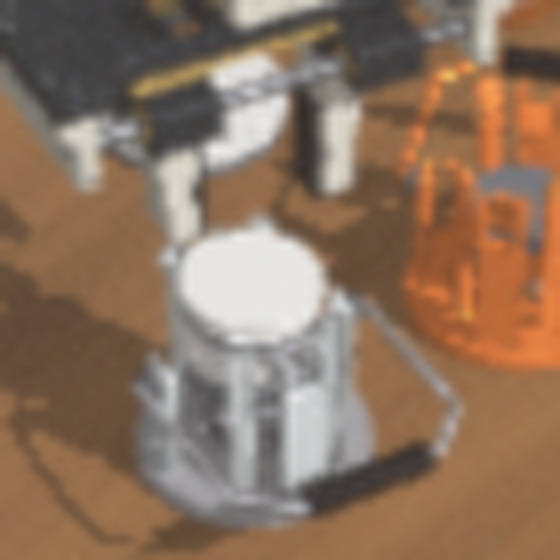

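The dish lies flat in the mouth on the ramps. I'll close the fingers and press in the middle.

```bash
python3 -c "from h import *;print(onz('side',(306.1,189.9),.094))"
python3 -m pendant '[[[0,0,0.01,0,0,0,-1],[0,0,0.02,0,0,0,-1],[0,0,0.03,0,0,0,-1],[0,0,0.033,0,0,0,-1],[0,0,0.036,0,0,0,-1]]]' 
python3 -m pendant '[[[0,0,0.003,0,0,0,-1],[0,0,0.006,0,0,0,-1],[0,0,0.009,0,0,0,-1],[0,0,0.012,0,0,0,-1],[0,0,0.012,0,0,0,-1]]]' 
python3 -c "from h import *;rel(.592,.004,.2435,159)"
```

```text
[0.58938166 0.00587554 0.094     ]
time_s: 7.4
tcp_pos: [0.5925, 0.0045, 0.2736]
eef_rot: [-180.0, 0.1, 158.9]
contact_force: [0.1, -0.0, -0.1]
gripper_width: 0.0046
gripper_force: 0.0
time_s: 7.9
tcp_pos: [0.5926, 0.0046, 0.2623]
eef_rot: [180.0, 0.1, 158.9]
contact_force: [-0.5, 0.6, 2.9]
gripper_width: 0.0005
gripper_force: 1.1
t 7.9 tcp [0.5926 0.0046 0.2623] rot [1.7999e+02 1.1000e-01 1.5893e+02] F [-0.5  0.6  2.9] w 0.0005 -> shift [ 0.0004 -0.0008  0.0188] turn [ 0.    0.11 -0.07]
```

```bash
python3 -m pendant '[[[0,0,0.003,0,0,0,-1],[0,0,0.006,0,0,0,-1],[0,0,0.009,0,0,0,-1],[0,0,0.012,0,0,0,-1],[0,0,0.012,0,0,0,-1]]]' 
python3 -m pendant '[[[0,0,0.002,0,0,0,-1],[0,0,0.004,0,0,0,-1],[0,0,0.006,0,0,0,-1],[0,0,0.006,0,0,0,-1]]]' 
python3 -c "from h import *;rel(.592,.004,.2435,159)"
```

```text
time_s: 8.4
tcp_pos: [0.5927, 0.0046, 0.2505]
eef_rot: [180.0, 0.1, 158.9]
contact_force: [-0.4, 0.8, 6.4]
gripper_width: 0.0006
gripper_force: 2.6
time_s: 8.8
tcp_pos: [0.5927, 0.0046, 0.2448]
eef_rot: [180.0, 0.1, 158.9]
contact_force: [-2.7, 1.0, 7.7]
gripper_width: 0.0006
gripper_force: 3.8
t 8.8 tcp [0.5927 0.0046 0.2448] rot [1.7999e+02 1.3000e-01 1.5894e+02] F [-2.7  1.   7.7] w 0.0006 -> shift [ 0.0004 -0.0008  0.0013] turn [ 0.01  0.13 -0.06]
```

```bash
python3 -m pendant '[[[0,0,0.001,0,0,0,-1],[0,0,0.002,0,0,0,-1],[0,0,0.002,0,0,0,-1]]]' 
python3 -m pendant '[[[0,0,-0.002,0,0,0,-1],[0,0,-0.004,0,0,0,-1],[0,0,-0.006,0,0,0,-1],[0,0,-0.008,0,0,0,-1],[0,0,-0.012,0,0,0,-1]]]' 
python3 -m pendant '[[[0,0,-0.05,0,0,0,-1],[0,0,-0.08,0,0,0,-1],[0,0,-0.08,0,0,0,-1]]]'
python3 - <<'E'
from h import *
rel(.5032,.0351,.32,-111)
im=r.capture("side")
a=im[165:225,285:335,::-1]
cv2.imwrite("pics/d5.png",cv2.resize(a,(500,600),interpolation=cv2.INTER_CUBIC))
E
```

```text
time_s: 9.1
tcp_pos: [0.5926, 0.0046, 0.2429]
eef_rot: [180.0, 0.1, 158.9]
contact_force: [-2.3, 0.9, 8.2]
gripper_width: 0.0003
gripper_force: 4.1
time_s: 9.6
tcp_pos: [0.5923, 0.0045, 0.254]
eef_rot: [-180.0, 0.0, 158.9]
contact_force: [0.7, -1.1, -1.2]
gripper_width: 0.0002
gripper_force: 0.0
time_s: 9.9
tcp_pos: [0.5938, 0.0048, 0.3394]
eef_rot: [179.8, 0.5, 159.0]
contact_force: [0.0, 0.8, -0.3]
gripper_width: 0.0003
gripper_force: 0.0
t 9.9 tcp [0.5938 0.0048 0.3394] rot [179.77   0.48 158.97] F [ 0.   0.8 -0.3] w 0.0003 -> shift [ 0.0956 -0.0043  0.0186] turn [ -0.2    0.56 -90.03]
```

View pics/d5.png

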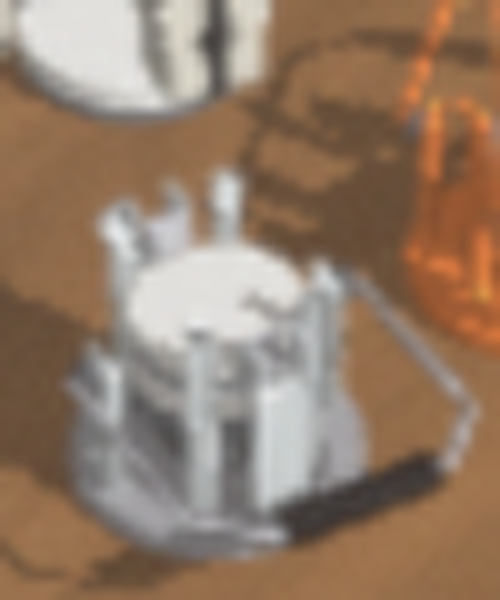

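Run:
```python
from h import *
print(r.get_state()["joints"].round(1))
for z in(.064,.07,.078,.094):print(z,proj("side",(.592,.003,z)).round(1))
for n,b in(("side",(305,200,335,224)),("top",(285,195,335,235))):
    im=r.capture(n);V=im.max(2);S=cv2.cvtColor(im,cv2.COLOR_RGB2HSV)[:,:,1]
    for c in blobs(im,(V<(75 if n=="side" else 45)).astype(np.uint8),b,1):print(n,cen(c),cv2.contourArea(c),onz(n,cen(c),.058))
```

```text
[ 1.940e+01  1.580e+01 -1.550e+01  1.000e-01 -5.830e+01 -1.305e+02]
0.064 [306.2 196.2]
0.07 [306.2 194.8]
0.078 [306.2 192.9]
0.094 [306.1 189.1]
side [320.17575758 214.42424242] 27.5 [0.50386184 0.03495464 0.058     ]
top [306.5 213. ] 3.0 [0.50726261 0.03744364 0.058     ]
```

Dish top row 194 corresponds to z = 70 mm, so it is caught under both lips. Next I'll turn 90° and move over the sleeve.

```bash
python3 -m pendant '[[[0.03,-0.002,0,0,0,-8,-0.3],[0.06,-0.003,0,0,0,-16,-0.3],[0.0955,-0.004,0,0,0,-24,-0.3],[0.0955,-0.004,0,0,0,-32,-0.3],[0.0955,-0.004,0,0,0,-40,-0.3]]]' 
python3 -m pendant '[[[0,0,0,0,0,-8,-0.3],[0,0,0,0,0,-16,-0.3],[0,0,0,0,0,-24,-0.3],[0,0,0,0,0,-32,-0.3],[0,0,0,0,0,-40,-0.3]]]' 
python3 -m pendant '[[[0,0,0,0,0,-8,-0.3],[0,0,0,0,0,-10,-0.3],[0,0,0,0,0,-10,-0.3]]]' 
python3 -c "from h import *;rel(.5035,.035,.223,-111)"
```

```text
time_s: 10.55
tcp_pos: [0.5007, 0.0353, 0.3333]
eef_rot: [-179.9, -0.0, -160.7]
contact_force: [1.0, 0.6, 0.9]
gripper_width: 0.0295
gripper_force: 0.0
time_s: 11.05
tcp_pos: [0.5015, 0.0351, 0.3328]
eef_rot: [180.0, -0.1, -120.8]
contact_force: [0.1, 0.1, 0.2]
gripper_width: 0.0305
gripper_force: 0.0
time_s: 11.35
tcp_pos: [0.5015, 0.0351, 0.3329]
eef_rot: [180.0, -0.1, -111.1]
contact_force: [0.3, 0.4, -0.2]
gripper_width: 0.0308
gripper_force: 0.0
t 11.35 tcp [0.5015 0.0351 0.3329] rot [ 1.7999e+02 -1.0000e-01 -1.1106e+02] F [ 0.3  0.4 -0.2] w 0.0308 -> shift [-0.0009 -0.0019  0.1099] turn [ 0.01 -0.1  -0.06]
```

```bash
python3 -m pendant '[[[-0.001,-0.002,0.04,0,0,0,-0.3],[-0.001,-0.002,0.075,0,0,0,-0.3],[-0.001,-0.002,0.1,0,0,0,-0.3],[-0.001,-0.002,0.11,0,0,0,-0.3],[-0.001,-0.002,0.11,0,0,0,-0.3]]]' 
python3 -m pendant '[[[0,0,0,0,0,0,-0.5],[0,0,0,0,0,0,-0.8],[0,0,0,0,0,0,-0.8],[0,0,0,0,0,0,-0.8]]]' 8
python3 -c "from h import *;rel(.5035,.035,.223,-111)"
```

```text
time_s: 11.85
tcp_pos: [0.5038, 0.0351, 0.2227]
eef_rot: [179.9, -0.2, -111.1]
contact_force: [-0.2, -0.4, 0.5]
gripper_width: 0.0313
gripper_force: 0.0
time_s: 12.25
tcp_pos: [0.5044, 0.0355, 0.2253]
eef_rot: [-179.8, 0.1, -111.1]
contact_force: [-2.1, 1.7, 4.6]
gripper_width: 0.0139
gripper_force: 8.0
t 12.25 tcp [0.5044 0.0355 0.2253] rot [-1.7984e+02  7.0000e-02 -1.1106e+02] F [-2.1  1.7  4.6] w 0.0139 -> shift [0.0008 0.0007 0.0023] turn [-0.16  0.07 -0.06]
```

```bash
python3 -m pendant '[[[0,-0.0012,-0.0149,0,0,0,-0.8],[0,-0.0046,-0.0294,0,0,0,-0.8],[0,-0.0104,-0.0431,0,0,0,-0.8],[0,-0.0181,-0.0558,0,0,0,-0.8],[0,-0.0278,-0.0672,0,0,0,-0.8]]]' 
python3 -c "from h import *;rel(.592,.003,.318,-111)"
```

```text
time_s: 12.75
tcp_pos: [0.5295, 0.0255, 0.2925]
eef_rot: [-180.0, 0.0, -111.1]
contact_force: [-5.1, 3.9, 2.7]
gripper_width: 0.0141
gripper_force: 8.0
t 12.75 tcp [0.5295 0.0255 0.2925] rot [-1.7996e+02  2.0000e-02 -1.1107e+02] F [-5.1  3.9  2.7] w 0.0141 -> shift [-0.0015 -0.0665 -0.0255] turn [-0.04  0.02 -0.07]
```

```bash
python3 -m pendant '[[[0,-0.010,-0.0107,0,0,0,-0.8],[0,-0.0222,-0.0184,0,0,0,-0.8],[0,-0.0358,-0.0241,0,0,0,-0.8],[0,-0.0503,-0.0276,0,0,0,-0.8],[0,-0.0655,-0.0285,0,0,0,-0.8]]]'
python3 - <<'E'
from h import *
rel(.592,.003,.318,-111)
a=r.capture("side")[125:225,270:350,::-1]
b=r.capture("top")[140:230,270:350,::-1]
cv2.imwrite("pics/d6.png",np.hstack([cv2.resize(a,(400,500)),cv2.resize(b,(400,500))]))
E
```

```text
time_s: 13.25
tcp_pos: [0.5924, 0.0023, 0.3222]
eef_rot: [-179.7, 0.2, -111.0]
contact_force: [0.3, 3.8, 4.4]
gripper_width: 0.0136
gripper_force: 8.0
t 13.25 tcp [0.5924 0.0023 0.3222] rot [-1.7970e+02  1.7000e-01 -1.1103e+02] F [0.3 3.8 4.4] w 0.0136 -> shift [-0.0005  0.0007  0.0042] turn [-0.3   0.17 -0.03]
```

View pics/d6.png

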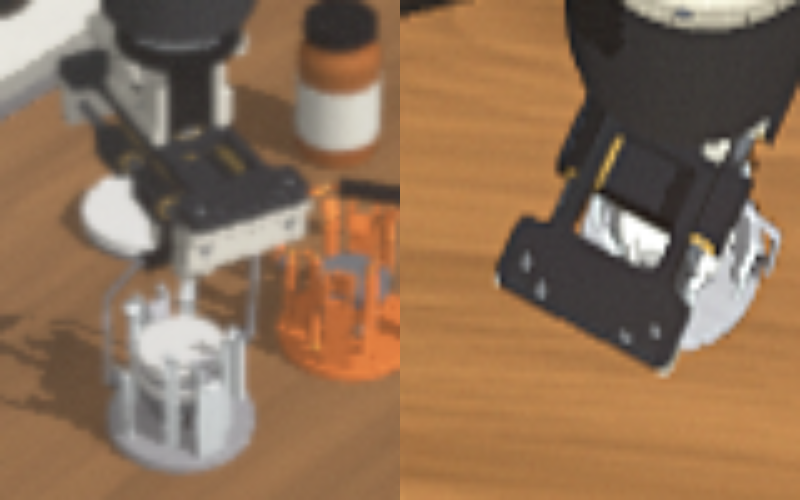

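The bail stands upright on both sides of the carrier, which is still on the bench with the new dish under the catches. I'll tighten the grip and lift slowly.

```bash
python3 -m pendant '[[[0,0,0,0,0,0,-0.9],[0,0,0,0,0,0,-0.9],[0,0,0,0,0,0,-0.9],[0,0,-0.003,0,0,0,-0.9],[0,0,-0.006,0,0,0,-0.9]]]' 35
python3 -m pendant '[[[0,0,-0.005,0,0,0,-0.9],[0,0,-0.01,0,0,0,-0.9],[0,0,-0.015,0,0,0,-0.9],[0,0,-0.02,0,0,0,-0.9],[0,0,-0.025,0,0,0,-0.9]]]' 
python3 -m pendant '[[[0,0,-0.01,0,0,0,-0.9],[0,0,-0.02,0,0,0,-0.9],[0,0,-0.03,0,0,0,-0.9],[0,0,-0.035,0,0,0,-0.9],[0,0,-0.035,0,0,0,-0.9]]]'
python3 - <<'E'
from h import *
rel(.5555,.323,.385,-111)
a=r.capture("side")[105:225,260:350,::-1]
cv2.imwrite("pics/d7.png",cv2.resize(a,(450,600)))
E
```

```text
time_s: 13.85
tcp_pos: [0.59, 0.0017, 0.325]
eef_rot: [179.9, -0.1, -111.1]
contact_force: [-0.4, -0.6, -8.2]
gripper_width: 0.0131
gripper_force: 35.0
time_s: 14.35
tcp_pos: [0.5911, 0.0019, 0.3515]
eef_rot: [-179.9, 0.0, -111.1]
contact_force: [0.2, 0.3, -7.4]
gripper_width: 0.013
gripper_force: 35.0
time_s: 14.85
tcp_pos: [0.5913, 0.0019, 0.3873]
eef_rot: [-179.8, 0.1, -111.1]
contact_force: [0.3, -0.5, -8.0]
gripper_width: 0.0129
gripper_force: 35.0
t 14.85 tcp [0.5913 0.0019 0.3873] rot [-1.7981e+02  6.0000e-02 -1.1107e+02] F [ 0.3 -0.5 -8. ] w 0.0129 -> shift [-0.2867  0.1488  0.0022] turn [-0.19  0.06 -0.07]
```

View pics/d7.png

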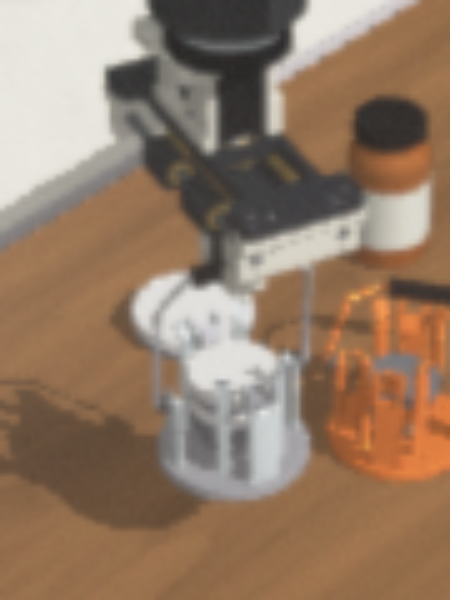

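The carrier hangs upright in the air, at 8 N. Next is the warmer.

```bash
python3 -m pendant '[[[-0.005,0.0026,0,0,0,0,-0.9],[-0.014,0.0073,0,0,0,0,-0.9],[-0.027,0.014,0,0,0,0,-0.9],[-0.042,0.0218,0,0,0,0,-0.9],[-0.057,0.0296,0,0,0,0,-0.9]]]'
python3 -m pendant '[[[-0.015,0.0078,0,0,0,0,-0.9],[-0.03,0.0156,0,0,0,0,-0.9],[-0.045,0.0234,0,0,0,0,-0.9],[-0.06,0.0312,0,0,0,0,-0.9],[-0.075,0.039,0,0,0,0,-0.9]]]'
python3 -m pendant '[[[-0.015,0.0078,0,0,0,0,-0.9],[-0.03,0.0156,0,0,0,0,-0.9],[-0.045,0.0234,0,0,0,0,-0.9],[-0.06,0.0312,0,0,0,0,-0.9],[-0.075,0.039,0,0,0,0,-0.9]]]'
python3 -m pendant '[[[-0.015,0.0078,0,0,0,0,-0.9],[-0.03,0.0156,0,0,0,0,-0.9],[-0.045,0.0234,0,0,0,0,-0.9],[-0.058,0.0301,0,0,0,0,-0.9],[-0.068,0.0353,0,0,0,0,-0.9]]]'
python3 -m pendant '[[[-0.006,0.003,0,0,0,0,-0.9],[-0.01,0.005,0,0,0,0,-0.9],[-0.012,0.006,0,0,0,0,-0.9],[-0.012,0.006,0,0,0,0,-0.9],[-0.012,0.006,0,0,0,0,-0.9]]]'
python3 - <<'E'
from h import *
rel(.5555,.323,.36,-111)
a=r.capture("side")[150:310,180:300,::-1]
cv2.imwrite("pics/d8.png",cv2.resize(a,(450,600)))
E
```

```text
time_s: 15.4
tcp_pos: [0.5837, 0.0676, 0.3859]
eef_rot: [-179.9, 0.0, -111.1]
contact_force: [0.2, -0.1, -7.3]
gripper_width: 0.013
gripper_force: 35.0
time_s: 15.9
tcp_pos: [0.5743, 0.1513, 0.386]
eef_rot: [-179.9, -0.0, -111.1]
contact_force: [0.2, 0.1, -6.7]
gripper_width: 0.0127
gripper_force: 35.0
time_s: 16.4
tcp_pos: [0.565, 0.2351, 0.3859]
eef_rot: [-179.9, -0.0, -111.1]
contact_force: [-0.9, 1.2, -7.8]
gripper_width: 0.0133
gripper_force: 35.0
time_s: 16.9
tcp_pos: [0.5565, 0.3114, 0.3858]
eef_rot: [-179.9, 0.0, -111.0]
contact_force: [-0.1, -0.1, -6.9]
gripper_width: 0.0129
gripper_force: 35.0
time_s: 17.4
tcp_pos: [0.5554, 0.3228, 0.3859]
eef_rot: [-179.9, -0.0, -111.1]
contact_force: [0.5, -0.1, -7.3]
gripper_width: 0.0129
gripper_force: 35.0
t 17.4 tcp [0.5554 0.3228 0.3859] rot [-1.799e+02 -1.000e-02 -1.111e+02] F [ 0.5 -0.1 -7.3] w 0.0129 -> shift [-0.0002  0.      0.0259] turn [-0.1  -0.01 -0.1 ]
```

View pics/d8.png

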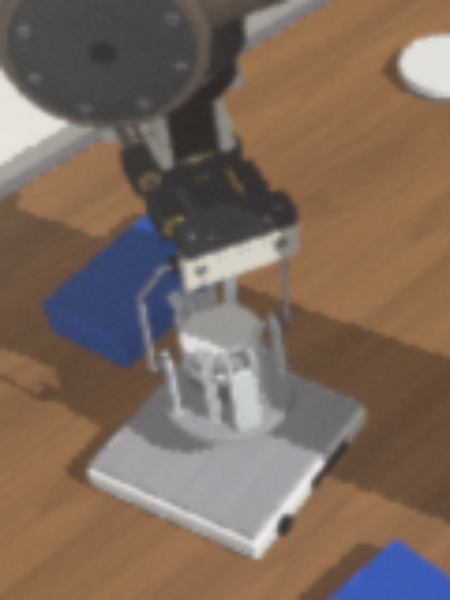

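The carrier hangs above the steel plate, and with its height taken into account it is centred. I'll lower it.

```bash
python3 -m pendant '[[[0,0,0.008,0,0,0,-0.9],[0,0,0.016,0,0,0,-0.9],[0,0,0.024,0,0,0,-0.9],[0,0,0.028,0,0,0,-0.9],[0,0,0.028,0,0,0,-0.9]]]'
python3 -m pendant '[[[0,0,0.002,0,0,0,-0.9],[0,0,0.004,0,0,0,-0.9],[0,0,0.006,0,0,0,-0.9],[0,0,0.006,0,0,0,-0.9]]]'
python3 -m pendant '[[[0,0,0.001,0,0,0,-0.9],[0,0,0.002,0,0,0,-0.9],[0,0,0.002,0,0,0,-0.9]]]'
```

```text
time_s: 17.95
tcp_pos: [0.5552, 0.3231, 0.3566]
eef_rot: [-179.9, -0.1, -111.1]
contact_force: [-0.4, 0.8, -7.4]
gripper_width: 0.013
gripper_force: 35.0
time_s: 18.35
tcp_pos: [0.5555, 0.3234, 0.3522]
eef_rot: [-179.9, 0.0, -111.1]
contact_force: [1.1, -0.3, -5.2]
gripper_width: 0.0129
gripper_force: 35.0
time_s: 18.65
tcp_pos: [0.5559, 0.3234, 0.3519]
eef_rot: [-179.8, 0.1, -111.0]
contact_force: [-1.2, -0.2, 4.6]
gripper_width: 0.0128
gripper_force: 35.0
```

```bash
python3 -m pendant '[[[0,0,-0.0005,0,0,0,-0.9],[0,0,-0.0005,0,0,0,-0.55],[0,0,-0.0005,0,0,0,-0.3],[0,0,-0.0005,0,0,0,0],[0,0,-0.0005,0,0,0,0]]]'
python3 -m pendant '[[[0,0,-0.02,0,0,0,0],[0,0,-0.05,0,0,0,0],[0,0,-0.09,0,0,0,0],[0,0,-0.13,0,0,0,0],[0,0,-0.13,0,0,0,0]]]'
python3 -m pendant '[[[0.04,-0.02,0,0,0,0,0],[0.08,-0.04,0,0,0,0,0],[0.12,-0.06,0,0,0,0,0],[0.16,-0.08,0,0,0,0,0],[0.2,-0.1,0,0,0,0,0]]]'
python3 - <<'E'
from h import *
rel(.5555,.323,.36,-111)
a=r.capture("side")[200:310,190:300,::-1];b=r.capture("top")[90:240,120:270,::-1]
cv2.imwrite("pics/d9.png",np.hstack([cv2.resize(a,(400,400)),cv2.resize(b,(400,400))]))
E
```

```text
time_s: 19.15
tcp_pos: [0.5554, 0.3232, 0.3501]
eef_rot: [-179.9, -0.0, -111.1]
contact_force: [-0.8, 0.3, -0.5]
gripper_width: 0.0379
gripper_force: 0.0
time_s: 19.65
tcp_pos: [0.556, 0.3234, 0.487]
eef_rot: [-179.6, 0.5, -111.0]
contact_force: [1.0, 0.6, 0.4]
gripper_width: 0.0439
gripper_force: 0.0
time_s: 20.15
tcp_pos: [0.5764, 0.099, 0.4804]
eef_rot: [-179.9, 0.0, -111.1]
contact_force: [0.4, -0.0, -0.2]
gripper_width: 0.0435
gripper_force: 0.0
t 20.15 tcp [0.5764 0.099  0.4804] rot [-179.9     0.   -111.05] F [ 0.4 -0.  -0.2] w 0.0435 -> shift [-0.2015  0.1002  0.1202] turn [-0.1   0.   -0.05]
```

View pics/d9.png

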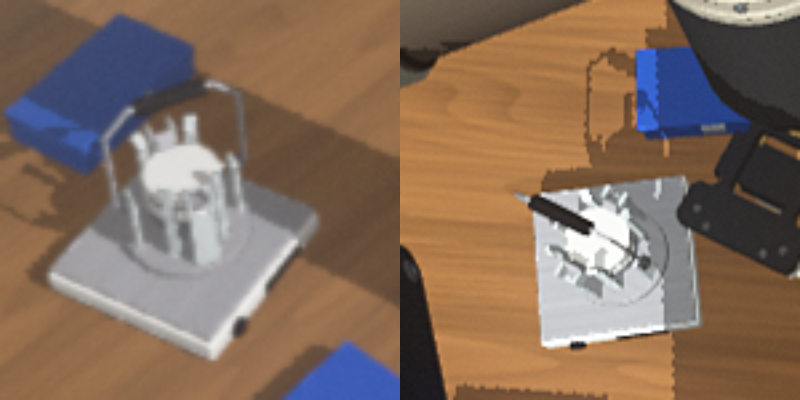

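The carrier stands upright and centred on the steel top, bail upright, both dishes caught, and the robot is clear. I'll hand in.

```bash
python3 -c "from plant import r;print(r.close_job())"
```

```text
the job is handed in; nothing more can be done
None
```

I loaded the small dish on top of the first and pressed it in, swung the bail upright on the bench, set the carrier on the warming plate's steel top and handed the job in at about 20 s; in the last pictures it stands upright and the dish looks caught under both catches.

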